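# Send an order tag through the flip chute

## Robot

A 7-joint arm with a two-finger parallel gripper is mounted at the origin on the work surface. World frame = base frame: x ahead of the robot, y to its left, z up, the work surface at z = 0. Lengths are in m, angles in rad, forces in N, time in s.
With the tool pointing down it reaches from about 0.4 to 0.85 m from the base axis. Payload 10.4 kg.
Tool frame: the origin (TCP) lies at the very end of the fingers, on their centre line; the grasp point (between the pads) lies 19 mm behind it (manip.grip_point_offset is the distance from the TCP to the grasp point, in m); z points along the fingers, y is the line along which they close (so a half turn about z gives the same grasp; the last joint's range is limited). The gripper opens to 85 mm and grips with 20 to 120 N. Pads are 22 mm wide; open, the fingers measure 114 mm over their backs; the gripper's body (76 mm by 85 mm) begins 54 mm behind the grasp point. The pads swing forward as they close: fully open they stand 13 mm farther back than shut.
Start: joints at [-1.367, 0.332, -0.065, 1.46, 0.022, 1.35, -0.088], TCP at [0.141, 0.609, 0.231] pointing down, gripper open.
Joint ranges: [-2.6, 2.6], [-0.5, 2.12], [-1.47, 1.34], [0.16, 2.42], [-1.27, 4.41], [0.06, 2.06], [-2.6, 2.6]. Speed limits (rad/s): [2.22, 2.22, 2.79, 2.79, 3.14, 3.14, 3.14].

## Interface

Orientations are given as a unit quaternion [x, y, z, w].
In Python, from workcell import manip gives the robot as it stands. The module is installed in compiled form; this text tells all that it offers.
- The arm moves only by the shell command python3 -m inch 'ROWS' [OPENING] [FORCE]. ROWS is JSON, a list of rows, each a list of 2 entries, a list of its own where there are three numbers: the shift along the tool's x, y, z each as a share of 0.08 m, from -1 to 1, then the turn, a rotation vector about the tool's x, y, z each as a share of 45 degrees, from -1 to 1. A call has exactly 10 rows; each row is the pose to reach, as a shift and turn from the pose commanded when the call began, along the tool's axes at that moment; what a row does not reach only later rows make up. A row lasts 1/10 s, in which the tool goes at most 50 mm and 8.59 degrees, less where a joint would pass 70% of its speed; a pose out of reach is approached as far as the arm can. A call with a number of a shift or a turn outside -1 to 1 is refused whole. A call with a gripper value outside its range is refused whole. OPENING is the opening, from 0 (shut) to 1 (fully open), set as the call begins (- or left out, the last holds). The fingers move at their own pace and stop on an object; FORCE is the grip in N (left out, the last holds). Time passes only in rows, so rows that repeat a pose let the fingers close, or fill a call up. It gives the time, the measured TCP pose, the force, the opening and the grip force at its end, in the units of the state.
- manip.get_obs(): the state, without advancing time (a new reading comes with each control period).
- manip.camera(name): name is "scene" or "top"; returns the picture (400x640x3 uint8, red, green, blue); there is no depth.
- manip.camera_params(name): a dict with "fov_y" (degrees; the focal length in pixels is half the picture's height over the tangent of half this angle, whatever the lens; pixels are square), "cx", "cy" (the principal point, pixels), "camera_from_world" (4x4, takes a point from world to camera coordinates). Camera axes: x right, y up, looking along -z (the intrinsics and any distortion apply to the point x, -y, -z); pixel columns grow to the right and rows downward; lengths in m; the calibration is good to about 2 mm. A picture is of the moment at which its call begins. camera_params takes no time and is no camera call.
- manip.hand_in(): hands the job in; it is judged then, once.
The state is a dict: "clock": time; "joint_pos": joint angles; "joint_velocities": joint speeds; "tau": joint torques, N m; "position": TCP position; "ee_rot": TCP orientation; "ft_force": force on the tool from outside, world axes, zero at the start; "torque": the same for the moment, N m; "grip_width": opening from 0.0 (shut) to 1.0 (fully open); "grasp_force": force on a finger pad.
Only numpy, scipy, OpenCV 4.12 (cv2) and the standard library are available. Lean on these libraries where they do the work, as an engineer would, in place of code of your own. Each camera call takes 0.05 s, during which the arm holds its last target. There are 200 camera calls.

## Task

The orange order is cooked: push the orange tag off the raised deck into the mouth of the twisted rod chute, so that it slides through, is turned over and ends lying flat in the grey catch tray with its white-and-blue side up. Leave the green tag where it lies on the deck, and do not knock over or shift the mug or the jar beside the chute.

Things in the scene. Friction and masses are not known exactly. Their poses are not given: they have to be found in the camera images.
- flip_chute: Fixed blue-legged stand: aluminium deck, twisted steel-rod chute, grey tray. Origin at table height below the middle of the deck's front edge; z up; -y is the way the tags are pushed and travel. Just beyond the front edge (y below 0) rods 42 to 60 mm either side of x = 0 rise up to 15 mm above the deck; the upper rods of the cage begin 68 mm beyond the edge, up to 10 mm above deck height.
- mouth (a point): Middle of the deck's front edge, on its top surface (265 mm over the table); axes as flip_chute. The open mouth here is 105 mm wide. A tag pushed along -y with its centre within 10 mm of x = 0 tips over the edge once its centre has passed y = 0, then slides by itself down between the rods.
- deck_centre (a point): Point on the flat deck top, 115 mm behind (+y) the mouth; axes as flip_chute. In mm from the mouth the deck spans x -169..169, y 0..234. Fences 10 mm high, 6 mm thick stand at its back and sides, and two run slantwise from (x 169, y 53) to (x 55, y 4) and likewise on the -x side, narrowing to the mouth. Nothing else stands on it but the tags.
- cage_middle (a point): Middle of the twisted cage of smooth steel rods, half-way down; axes as flip_chute. The slot inside is 74 mm wide and 32 mm high, slopes 50 degrees down along -y and turns by half a turn about its length; its end levels out into the tray.
- tray_centre (a point): Point on the floor (6 mm over the table, rubber mat) of the grey catch tray, on its centre line, 370 mm from the mouth along -y; axes as flip_chute. From here the open floor runs 105 mm to the chute's exit (+y) and 127 mm to the end wall (-y), and 107 mm to each side wall; walls 30 mm high.
- orange_tag: loose round plastic tag, diameter 68 mm, thickness 9 mm, 30 to 55 g, lying flat on the deck, orange side (with a white disc in the middle) up; underside white with a blue disc. Origin at its centre, its z axis points out of the orange side. It lies on the left or the right part of the deck, its centre 60 to 80 mm from the mouth's centre line
- green_tag: loose tag of the same size, green side up, on the other part of the deck; it stays there. Origin at its centre
- mug: loose white mug, 80 mm wide, 90 mm high; bystander; origin under its centre
- sauce_jar: loose red jar, 76 mm wide, 110 mm high; bystander; origin under its centre
Mind the look-alikes: they are no part of the job. What is shaped like the orange_tag but purple or yellow is not meant.

How it is judged:
By the outcome, as a careful person would: the job done as asked, in the order asked, and still so for the second after the job is handed in, with the robot touching nothing.
It also fails if it takes over 51 s, if anything falls off the work surface, if the arm or the gripper's body presses on something with over 40 N, if the wrist force passes 120 N, or if a joint passes its speed limit or range.

## Working session

There is one attempt and no reset: what is moved stays moved. The work goes in short steps, Python scripts to look and compute and a shell command to move; the robot and the scene stay as the last step left them, time stands still between calls to the robot, and variables do not carry over. Pictures are saved under pics/ and viewed, at most 10 in all, crops included, and the job is handed in when it is done.

```bash
mkdir -p pics
python3 - <<'E'
from workcell import manip
import cv2,numpy as np
for n in("scene","top"):
    im=manip.camera(n); cv2.imwrite(f"pics/{n}0.png",im[:,:,::-1]); 
    p=manip.camera_params(n); print(n,p)
o=manip.get_obs(); print(o)
print(manip.grip_point_offset)
E
```

```text
scene {'fov_y': 43.99823444155635, 'cx': 321.0666235462543, 'cy': 195.98550195369018, 'camera_from_world': array([[-0.55018741,  0.83499847, -0.00844768,  0.35902888],
       [-0.66698708, -0.43335159,  0.60608138,  0.21486828],
       [ 0.50241621,  0.33909284,  0.79535778, -1.828126  ],
       [ 0.        ,  0.        ,  0.        ,  1.        ]])}
top {'fov_y': 42.14935766823041, 'cx': 317.8481042477351, 'cy': 202.81095156878635, 'camera_from_world': array([[ 0.0023906 , -0.99976201,  0.02168409, -0.1027165 ],
       [ 0.98054157,  0.00660008,  0.19620059, -0.54968575],
       [-0.19629702,  0.02079311,  0.98032399, -1.66515648],
       [ 0.        ,  0.        ,  0.        ,  1.        ]])}
{'clock': 0.1, 'joint_pos': array([-1.36662088,  0.33278658, -0.06472398,  1.46086957,  0.0215902 ,
        1.34987411, -0.08849628]), 'joint_velocities': array([-4.11778954e-04,  8.53824204e-04,  9.61783882e-04, -2.23917667e-03,
       -5.97001206e-06, -2.53502086e-03,  5.87182177e-04]), 'tau': array([ 2.06525161e-03, -6.26744843e+01,  4.96877579e-02, -3.92426598e+01,
        1.63784868e-02,  7.05462618e-03,  1.16215875e-05]), 'position': array([0.14043343, 0.60867642, 0.2306035 ]), 'ee_rot': array([ 1.13123174e-01,  9.93580778e-01, -6.19185074e-04, -5.10176528e-05]), 'ft_force': array([-0.26620965,  0.67983245, -0.36220906]), 'torque': array([-0.04546136,  0.00821732, -0.04000165]), 'grasp_force': 0.0, 'grip_width': 0.9975398054507326}
0.0187
```

View pics/scene0.png

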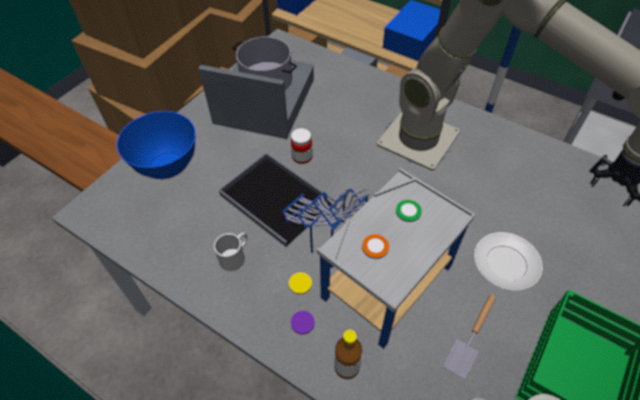

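View pics/top0.png

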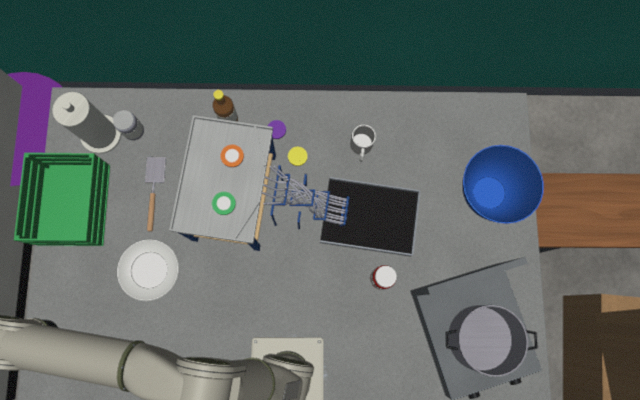

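The scene view shows orange at (375,246) and green at (409,210). In the top view, orange is at (232,156) and green at (224,203). The look-alikes lie on the table: yellow at (298,156) and purple at (277,129). The one meant is the orange-ringed tag with a white disc on the deck. I'll confirm it in a crop and measure the deck.

```bash
cat > h.py <<'E'
from workcell import manip
import cv2,numpy as np
def K(n):
    p=manip.camera_params(n); f=200/np.tan(np.radians(p['fov_y']/2)); return f,p['cx'],p['cy'],p['camera_from_world']
def ray(n,uv,z):
    f,cx,cy,T=K(n); R=T[:3,:3]; c=-R.T@T[:3,3]
    d=R.T@np.array([(uv[0]-cx)/f,-(uv[1]-cy)/f,-1]); return c+d*(z-c[2])/d[2]
def proj(n,P):
    f,cx,cy,T=K(n); q=T[:3,:3]@P+T[:3,3]; return np.array([cx-f*q[0]/q[2],cy+f*q[1]/q[2]])
def tag(n,im,hue,box):
    h=cv2.cvtColor(im,cv2.COLOR_RGB2HSV); m=cv2.inRange(h,(hue[0],110,80),(hue[1],255,255))
    b=np.zeros_like(m); x0,y0,x1,y1=box; b[y0:y1,x0:x1]=m[y0:y1,x0:x1]
    c=max(cv2.findContours(b,cv2.RETR_EXTERNAL,cv2.CHAIN_APPROX_NONE)[0],key=cv2.contourArea)
    return cv2.fitEllipse(cv2.convexHull(c))
E
python3 - <<'E'
from h import *
B={"scene":(320,170,475,330),"top":(170,115,270,245)}
for n in B:
    im=cv2.imread(f"pics/{n}0.png")[:,:,::-1].copy()
    for nm,hu in(("orange",(3,18)),("green",(45,85))):
        e=tag(n,im,hu,B[n]); print(n,nm,e,ray(n,e[0],.274).round(4))
im=cv2.imread("pics/top0.png")
c=cv2.resize(im[105:265,160:430],None,fx=2.9,fy=2.9,interpolation=cv2.INTER_CUBIC);cv2.imwrite("pics/topc.png",c)
im=cv2.imread("pics/scene0.png")
c=cv2.resize(im[160:350,270:480],None,fx=3,fy=3,interpolation=cv2.INTER_CUBIC);cv2.imwrite("pics/scc.png",c)
E
```

```text
scene orange ((356.3695068359375, 300.6175537109375), (39.959957122802734, 68.05001831054688), 136.95635986328125) [0.8028 0.1991 0.274 ]
scene green ((408.2998046875, 210.04124450683594), (20.418405532836914, 24.97169303894043), 104.1627426147461) [0.5087 0.1809 0.274 ]
top orange ((231.71923828125, 155.4365234375), (21.919429779052734, 22.59783935546875), 87.59180450439453) [0.6462 0.1571 0.274 ]
top green ((223.36148071289062, 202.9435577392578), (21.893579483032227, 22.417055130004883), 77.38636779785156) [0.5042 0.1761 0.274 ]
```

View pics/topc.png

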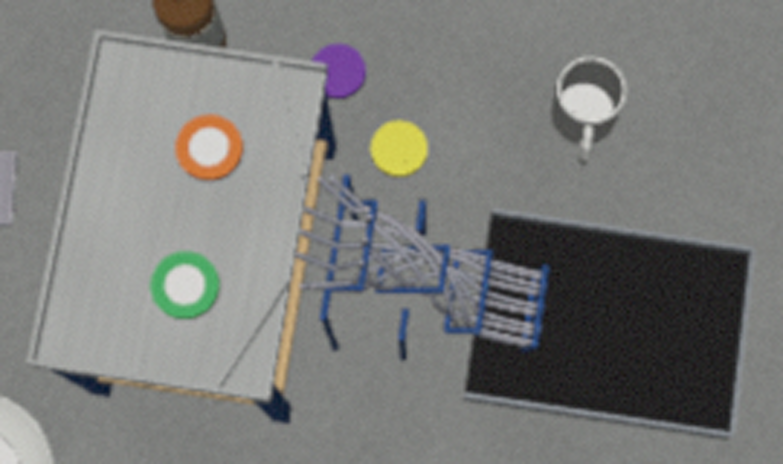

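View pics/scc.png

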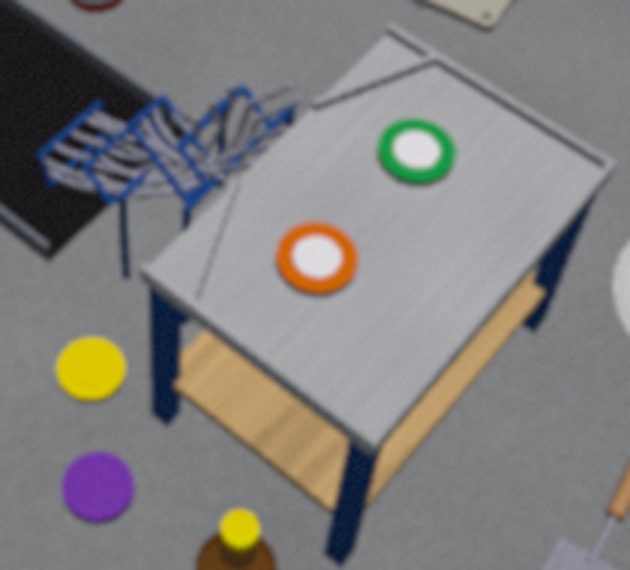

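The crops confirm it: the orange ring with a white disc is on the deck at top (232,156). Purple and yellow are plain discs on the table. Next, the deck frame from the corners in both views.

Run:
```python
from h import *
im=cv2.imread("pics/scene0.png")[:,:,::-1].copy()
e=tag("scene",im,(3,18),(355,230,395,262)); print("orange scene",ray("scene",e[0],.274),e)
# order: FL(+x front) , BL, BR, FR ; chute-frame coordinates
names=["frontfar","backfar","backnear","frontnear"]
T=np.array([(327,65),(97,32),(28,362),(272,402)])/2.9+[160,105]
S=np.array([(147,272),(372,445),(612,163),(390,28)])/3+[270,160]
wt=np.array([ray("top",p,.275)[:2] for p in T]); ws=np.array([ray("scene",p,.275)[:2] for p in S])
print(wt.round(4)); print(ws.round(4))
loc=np.array([(.169,0),(.169,.234),(-.169,.234),(-.169,0)])
def fit(w):
    lc=loc.mean(0);wc=w.mean(0);H=(loc-lc).T@(w-wc);a=np.arctan2(H[0,1]-H[1,0],H[0,0]+H[1,1])
    R=np.array([[np.cos(a),-np.sin(a)],[np.sin(a),np.cos(a)]]);return a,R,wc-R@lc,((R@loc.T).T+wc-R@lc-w)
for w in(wt,ws,(wt+ws)/2):
    a,R,t,res=fit(w);print("yaw",np.degrees(a),"mouth",t.round(4),"res mm",(res*1e3).round(1).tolist())
    for nm,p in(("o",ray("top",(231.72,155.44),.274)),("os",ray("scene",e[0],.274)),("g",ray("top",(223.36,202.94),.274)),("gs",ray("scene",(408.3,210.04),.274))):
        print(nm,(R.T@(p[:2]-t)*1e3).round(1))
# tray from top: floor centre check; rim corners z~.036
q=np.array([(492,212),(750,248),(732,434),(466,398)])/2.9+[160,105]
w=np.array([ray("top",p,.036)[:2] for p in q]);print("tray",w.round(3),((w-t)@R*1e3).round(0))
```

```text
orange scene [0.65071287 0.16207967 0.274     ] ((375.086669921875, 245.68653869628906), (23.487104415893555, 26.77572250366211), 101.04097747802734)
[[0.7333 0.0387]
 [0.7664 0.2743]
 [0.4252 0.3247]
 [0.3871 0.0856]]
[[0.7391 0.0537]
 [0.7728 0.2807]
 [0.429  0.3298]
 [0.3975 0.0976]]
yaw -8.209366876767026 mouth [0.5613 0.065 ] res mm [[-4.7, 2.2], [-4.4, -1.8], [2.2, -4.0], [6.9, 3.6]]
o [ 70.9 103.2]
os [ 74.6 108.8]
g [-72.4 101.8]
gs [-68.6 107.1]
yaw -7.837070237484163 mouth [0.5687 0.0745] res mm [[-3.1, -2.2], [-4.8, 2.6], [4.1, -0.4], [3.7, -0.0]]
o [65.6 92.3]
os [69.4 97.9]
g [-77.7  91.8]
gs [-73.9  97.2]
yaw -8.024475562870347 mouth [0.565  0.0698] res mm [[-3.9, -0.0], [-4.6, 0.4], [3.2, -2.2], [5.3, 1.8]]
o [68.3 97.8]
os [ 72.  103.4]
g [-75.   96.8]
gs [-71.3 102.1]
tray [[ 0.64  -0.14 ]
 [ 0.599 -0.442]
 [ 0.382 -0.413]
 [ 0.421 -0.11 ]] [[ 103. -198.]
 [ 105. -502.]
 [-114. -504.]
 [-117. -198.]]
```

```bash
cat >> h.py <<'E'
M=np.array([.565,.070]);YAW=np.radians(-7.95)
RC=np.array([[np.cos(YAW),-np.sin(YAW)],[np.sin(YAW),np.cos(YAW)]])
def loc(p): return np.r_[RC.T@(np.array(p[:2])-M),p[2]-.265]*1e3
def st():
    from scipy.spatial.transform import Rotation as Q
    o=manip.get_obs();r=Q.from_quat(o['ee_rot']).as_matrix()
    C=np.eye(3);C[:2,:2]=RC; print("t",o['clock'],"chute mm",loc(o['position']).round(1),"F",o['ft_force'].round(1),"grip",round(o['grip_width'],2),round(o['grasp_force'],1)); print((C.T@r).round(3).tolist())
if __name__=="__main__": st()
E
python3 -m inch '[[[-0.1,-0.06,-0.1],[0,0,-0.02]],[[-0.2,-0.12,-0.2],[0,0,-0.04]],[[-0.3,-0.18,-0.3],[0,0,-0.06]],[[-0.4,-0.24,-0.4],[0,0,-0.08]],[[-0.5,-0.3,-0.5],[0,0,-0.1]],[[-0.6,-0.36,-0.6],[0,0,-0.113]],[[-0.7,-0.42,-0.7],[0,0,-0.113]],[[-0.8,-0.48,-0.8],[0,0,-0.113]],[[-0.9,-0.54,-0.9],[0,0,-0.113]],[[-1,-0.6,-1],[0,0,-0.113]]]' 1 20
python3 h.py
```

```text
clock: 1.1
position: [0.2082, 0.5437, 0.312]
ee_rot: [0.069, 0.998, 0.0, -0.0]
ft_force: [0.6, -0.2, -0.8]
grip_width: 0.997
grasp_force: 0.0
t 1.1 chute mm [-418.9  419.8   47. ] F [ 0.6 -0.2 -0.8] grip 1.0 0.0
[[-1.0, -0.001, -0.0], [-0.001, 1.0, 0.0], [0.0, 0.0, -1.0]]
```

```bash
python3 -m inch '[[[-0.1,-0.06,-0.1],[0,0,0]],[[-0.2,-0.13,-0.2],[0,0,0]],[[-0.3,-0.2,-0.3],[0,0,0]],[[-0.4,-0.26,-0.4],[0,0,0]],[[-0.5,-0.33,-0.5],[0,0,0]],[[-0.6,-0.4,-0.6],[0,0,0]],[[-0.7,-0.46,-0.6],[0,0,0]],[[-0.8,-0.53,-0.6],[0,0,0]],[[-0.9,-0.6,-0.6],[0,0,0]],[[-1,-0.66,-0.6],[0,0,0]]]' >/dev/null
for i in 1 2 3; do python3 -m inch '[[[-0.1,-0.06,0],[0,0,0]],[[-0.2,-0.13,0],[0,0,0]],[[-0.3,-0.2,0],[0,0,0]],[[-0.4,-0.26,0],[0,0,0]],[[-0.5,-0.33,0],[0,0,0]],[[-0.6,-0.4,0],[0,0,0]],[[-0.7,-0.46,0],[0,0,0]],[[-0.8,-0.53,0],[0,0,0]],[[-0.9,-0.6,0],[0,0,0]],[[-1,-0.66,0],[0,0,0]]]' >/dev/null; done
python3 h.py
```

```text
t 5.1 chute mm [-98.6 208.8  94.3] F [-0.7  0.1  0.5] grip 1.0 0.0
[[-1.0, -0.001, 0.0], [-0.001, 1.0, 0.0], [-0.0, 0.0, -1.0]]
```

```bash
python3 -m inch '[[[-0.1,-0.06,0],[0,0,0]],[[-0.2,-0.13,0],[0,0,0]],[[-0.3,-0.2,0],[0,0,0]],[[-0.4,-0.26,0],[0,0,0]],[[-0.5,-0.33,0],[0,0,0]],[[-0.6,-0.4,0],[0,0,0]],[[-0.7,-0.46,0],[0,0,0]],[[-0.8,-0.53,0],[0,0,0]],[[-0.9,-0.6,0],[0,0,0]],[[-1,-0.66,0],[0,0,0]]]' >/dev/null
python3 -m inch '[[[-0.15,-0.1,0],[0,0,0]],[[-0.3,-0.2,0],[0,0,0]],[[-0.45,-0.3,0.1],[0,0,0]],[[-0.6,-0.4,0.2],[0,0,0]],[[-0.75,-0.5,0.3],[0,0,0]],[[-0.9,-0.6,0.4],[0,0,0]],[[-1,-0.7,0.5],[0,0,0]],[[-1,-0.7,0.55],[0,0,0]],[[-1,-0.7,0.55],[0,0,0]],[[-1,-0.7,0.55],[0,0,0]]]' >/dev/null
python3 h.py
python3 - <<'E'
from h import *
a=manip.camera("scene");b=manip.camera("top")
A=cv2.resize(a[120:320,260:480],None,fx=1.9,fy=1.9);Bb=cv2.resize(b[90:290,140:340],None,fx=1.9,fy=1.9)
cv2.imwrite("pics/p1.png",np.hstack([A,Bb[:A.shape[0]]])[:,:,::-1]); print(A.shape)
t=manip.get_obs()['position'];print(proj("scene",t),proj("top",t))
E
```

```text
t 7.1 chute mm [ 60.4 101.4  50.6] F [-0.3  0.1  0. ] grip 1.0 0.0
[[-1.0, -0.002, 0.0], [-0.002, 1.0, 0.001], [-0.0, 0.001, -1.0]]
(380, 418, 3)
[378.84737269 233.08886057] [227.79550669 153.68913565]
```

View pics/p1.png

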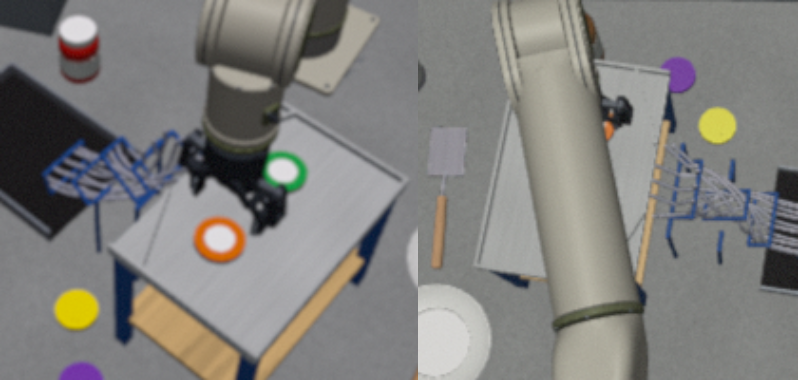

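Both fingers straddle the orange tag's column: tips at about (361,220) and (396,240) in the scene view, midpoint near the projected TCP. The top view is blocked by the arm. I'll descend to just above the tag and check.

```bash
python3 -m inch '[[[-0.06,0,0.05],[0,0,0]],[[-0.12,0,0.1],[0,0,0]],[[-0.12,0,0.18],[0,0,0]],[[-0.12,0,0.26],[0,0,0]],[[-0.12,0,0.34],[0,0,0]],[[-0.12,0,0.42],[0,0,0]],[[-0.12,0,0.5],[0,0,0]],[[-0.12,0,0.53],[0,0,0]],[[-0.12,0,0.53],[0,0,0]],[[-0.12,0,0.53],[0,0,0]]]' >/dev/null
python3 h.py
python3 - <<'E'
from h import *
a=manip.camera("scene")
cv2.imwrite("pics/p2.png",cv2.resize(a[190:290,320:450],None,fx=6,fy=6,interpolation=cv2.INTER_CUBIC)[:,:,::-1])
p=manip.get_obs()['position'].copy();
for s in(-1,1):
    t=p.copy();t[:2]+=s*.0425*RC[:,1];t[2]+=.013;q=proj("scene",t);print("inner tip",(q-[320,190])*6)
e=tag("scene",a,(3,18),(340,220,400,268));print((np.array(e[0])-[320,190])*6,e)
E
```

```text
t 8.2 chute mm [ 70.4 100.7   8.2] F [ 1.  -0.1 -0.4] grip 1.0 0.0
[[-1.0, -0.001, 0.0], [-0.001, 1.0, 0.0], [-0.0, 0.0, -1.0]]
inner tip [249.62754639 255.43271855]
inner tip [414.17389337 371.14920375]
[330.62530518 333.74331665] ((375.1042175292969, 245.62388610839844), (23.936582565307617, 26.669475555419922), 105.94566345214844)
```

View pics/p2.png

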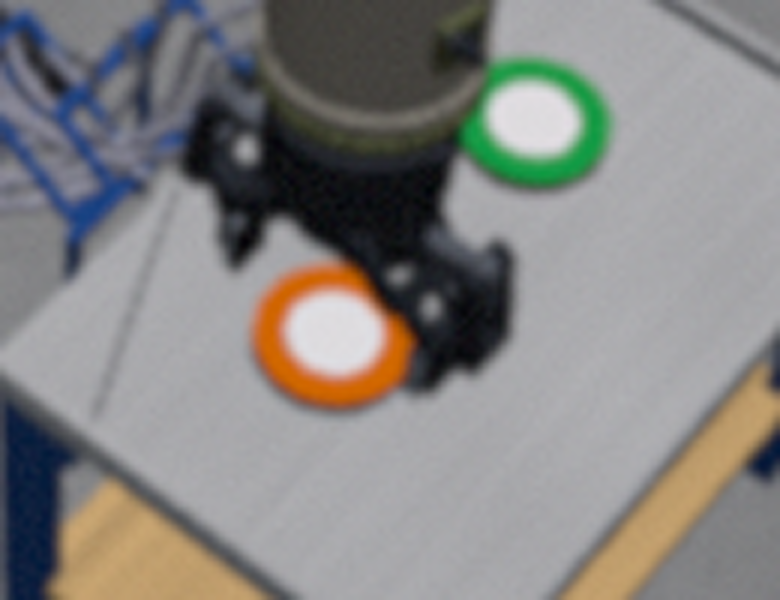

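The tag centre is at crop (331,334) and the fingertips at (240,265) and (428,385), so the tag sits between them with margin. I'll descend and close gently.

```bash
python3 -m inch '[[[0,0,0.03],[0,0,0]],[[0,0,0.06],[0,0,0]],[[0,0,0.08],[0,0,0]],[[0,0,0.1],[0,0,0]],[[0,0,0.12],[0,0,0]],[[0,0,0.14],[0,0,0]],[[0,0,0.155],[0,0,0]],[[0,0,0.165],[0,0,0]],[[0,0,0.165],[0,0,0]],[[0,0,0.165],[0,0,0]]]' >/dev/null
python3 h.py
```

```text
t 9.25 chute mm [ 70.4 100.6  -5.3] F [-0.3  0.4 -0.3] grip 1.0 0.0
[[-1.0, -0.001, 0.0], [-0.001, 1.0, 0.0], [-0.0, 0.0, -1.0]]
```

```bash
python3 -m inch '[[[0,0,0],[0,0,0]],[[0,0,0],[0,0,0]],[[0,0,0],[0,0,0]],[[0,0,0],[0,0,0]],[[0,0,0],[0,0,0]],[[0,0,0],[0,0,0]],[[0,0,0],[0,0,0]],[[0,0,0],[0,0,0]],[[0,0,0],[0,0,0]],[[0,0,0],[0,0,0]]]' 0.75 20 >/dev/null
python3 h.py
```

```text
t 10.25 chute mm [ 70.4 100.7  -5.1] F [ 0.8 -0.9  3.3] grip 0.78 22.8
[[-1.0, -0.001, 0.0], [-0.001, 1.0, 0.0], [-0.0, 0.0, -1.0]]
```

```bash
python3 -m inch '[[[0,0,-0.03],[0,0,0]],[[0.1,-0.07,-0.03],[0,0,0]],[[0.22,-0.15,-0.03],[0,0,0]],[[0.34,-0.24,-0.03],[0,0,0]],[[0.46,-0.33,-0.03],[0,0,0]],[[0.58,-0.42,-0.03],[0,0,0]],[[0.7,-0.5,-0.03],[0,0,0]],[[0.8,-0.57,-0.03],[0,0,0]],[[0.88,-0.63,-0.03],[0,0,0]],[[0.88,-0.63,-0.03],[0,0,0]]]' >/dev/null
python3 h.py
python3 - <<'E'
from h import *
a=manip.camera("scene");b=manip.camera("top")
cv2.imwrite("pics/p3.png",cv2.resize(a[170:290,310:450],None,fx=5,fy=5,interpolation=cv2.INTER_CUBIC)[:,:,::-1])
cv2.imwrite("pics/p3t.png",b[:,:,::-1])
e=tag("scene",a,(3,18),(330,200,410,258));print(e,loc(ray("scene",e[0],.276)))
m=np.array([.565,.07,.265]);print("mouth scene",(proj("scene",m)-[310,170])*5)
E
```

```text
t 11.25 chute mm [-0.6 49.4 -2.7] F [ 1.   0.3 -0.6] grip 0.78 22.5
[[-1.0, -0.0, 0.0], [-0.0, 1.0, 0.0], [-0.0, 0.0, -1.0]]
((374.1835021972656, 216.0229949951172), (20.367591857910156, 25.23564910888672), 137.63185119628906) [ 3.60131878 47.21800484 11.        ]
mouth scene [252.60027416 189.83938122]
```

View pics/p3.png

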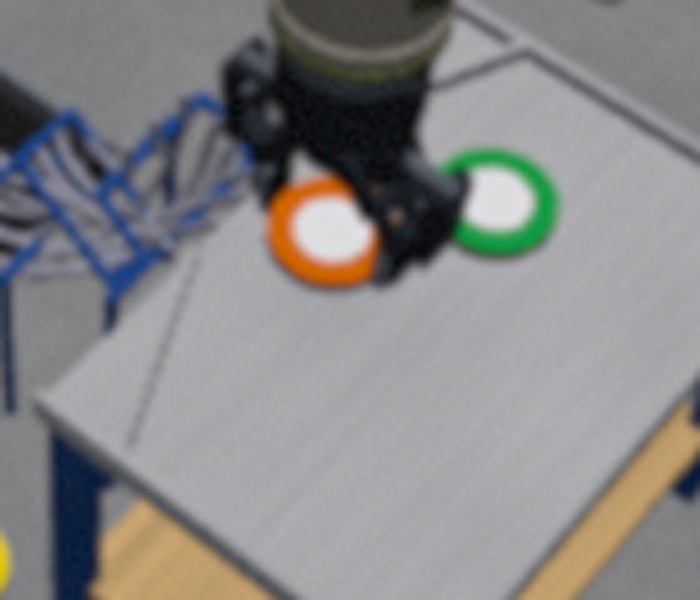

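Run:
```python
from h import *
for p in((238,185),(312,105),(200,295),(435,62)): print("scene",loc(ray("scene",np.array(p)/3+[270,160],.272)).round(1))
for p in((290,284),(220,388),(303,176)): print("top",loc(ray("top",np.array(p)/2.9+[160,105],.272)).round(1))
```

```text
scene [57.2  8.3  7. ]
scene [-53.    3.4   7. ]
scene [161.3  53.7   7. ]
scene [-165.7   57.8    7. ]
top [-59.3  -7.1   7. ]
top [-171.7   43.8    7. ]
top [52.3 -2.   7. ]
```

```bash
python3 -m inch '[[[0,-0.05,0],[0,0,0]],[[0,-0.1,0],[0,0,0]],[[0,-0.15,0],[0,0,0]],[[0,-0.2,0],[0,0,0]],[[0,-0.25,0],[0,0,0]],[[0,-0.3,0],[0,0,0]],[[0,-0.3,0.01],[0,0,0]],[[0,-0.3,0.02],[0,0,0]],[[0,-0.3,0.02],[0,0,0]],[[0,-0.3,0.02],[0,0,0]]]' >/dev/null
python3 h.py
python3 -m inch '[[[0,0,0],[0,0,0]],[[0,0,0],[0,0,0]],[[0,0,0],[0,0,0]],[[0,0,0],[0,0,0]],[[0,0,0],[0,0,0]],[[0,0,-0.1],[0,0,0]],[[0,0,-0.2],[0,0,0]],[[0,0,-0.35],[0,0,0]],[[0,0,-0.5],[0,0,0]],[[0,0,-0.6],[0,0,0]]]' 1 >/dev/null
python3 h.py; python3 -c "
from workcell import manip;print(manip.get_obs()['joint_pos'])"
```

```text
t 12.35 chute mm [-0.1 26.4 -4.6] F [ 0.  -1.  -1.2] grip 0.78 22.5
[[-1.0, -0.001, -0.0], [-0.001, 1.0, 0.0], [0.0, 0.0, -1.0]]
t 13.35 chute mm [ 0.4 26.3 45.4] F [-1.1 -0.3  0.6] grip 1.0 0.0
[[-1.0, -0.001, 0.002], [-0.001, 1.0, 0.001], [-0.002, 0.001, -1.0]]
[-0.56663926  0.19384131  0.37842832  1.48581649 -0.07186498  1.47378637
  1.24490417]
```

```bash
python3 -m inch '[[[0,0.1,0],[0,0,0.1]],[[0,0.2,0],[0,0,0.2]],[[0,0.3,0],[0,0,0.3]],[[0,0.4,0],[0,0,0.4]],[[0,0.5,0],[0,0,0.5]],[[0,0.6,0],[0,0,0.6]],[[0,0.65,0],[0,0,0.7]],[[0,0.65,0],[0,0,0.8]],[[0,0.65,0],[0,0,0.9]],[[0,0.65,0],[0,0,1]]]' 0.3 >/dev/null
python3 -m inch '[[[0,0,0],[0,0,0.12]],[[0,0,0],[0,0,0.24]],[[0,0,0],[0,0,0.36]],[[0,0,0],[0,0,0.48]],[[0,0,0],[0,0,0.6]],[[0,0,0],[0,0,0.72]],[[0,0,0],[0,0,0.84]],[[0,0,0],[0,0,0.94]],[[0,0,0],[0,0,1]],[[0,0,0],[0,0,1]]]' >/dev/null
python3 h.py
python3 - <<'E'
from h import *
a=manip.camera("scene");b=manip.camera("top")
A=cv2.resize(a[150:290,310:450],None,fx=2.8,fy=2.8);Bb=cv2.resize(b[100:240,180:320],None,fx=2.8,fy=2.8)
cv2.imwrite("pics/p4.png",np.hstack([A,Bb])[:,:,::-1])
e=tag("scene",a,(3,18),(330,190,410,258));print(e,loc(ray("scene",e[0],.274)))
E
```

```text
t 15.35 chute mm [ 0.  78.2 44. ] F [-1.  -0.1 -0.3] grip 0.3 0.0
[[-0.0, 1.0, 0.0], [1.0, 0.0, 0.0], [0.0, 0.0, -1.0]]
((367.5955505371094, 212.0968780517578), (21.0957088470459, 24.261476516723633), 121.01323699951172) [ 3.73786425 25.89867214  9.        ]
```

View pics/p4.png

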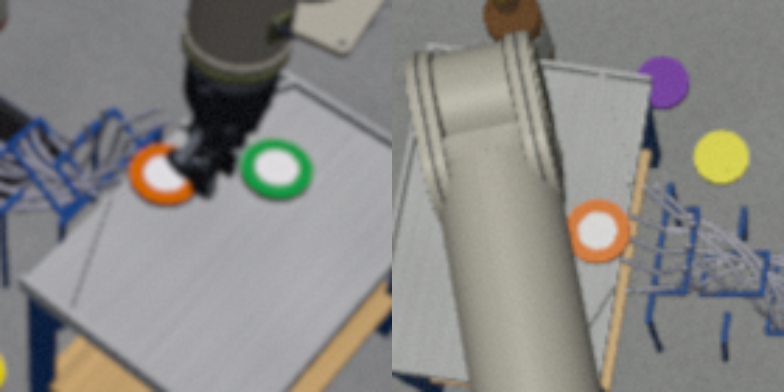

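Scene crop: tag at (163,172), just in front of the fingers. Top crop: tag at (599,230), lined up with the mouth at about (630,237). I'll descend behind it.

```bash
python3 -m inch '[[[0.05,0,0.05],[0,0,0]],[[0.05,0,0.11],[0,0,0]],[[0.05,0,0.17],[0,0,0]],[[0.05,0,0.23],[0,0,0]],[[0.05,0,0.29],[0,0,0]],[[0.05,0,0.35],[0,0,0]],[[0.05,0,0.41],[0,0,0]],[[0.05,0,0.46],[0,0,0]],[[0.05,0,0.51],[0,0,0]],[[0.05,0,0.51],[0,0,0]]]' >/dev/null
python3 h.py
python3 -m inch '[[[-0.04,0,0],[0,0,0]],[[-0.08,0,0],[0,0,0]],[[-0.12,0,0],[0,0,0]],[[-0.16,0,0],[0,0,0]],[[-0.2,0,0],[0,0,0]],[[-0.24,0,0],[0,0,0]],[[-0.27,0,0],[0,0,0]],[[-0.3,0,0],[0,0,0]],[[-0.3,0,0],[0,0,0]],[[-0.3,0,0],[0,0,0]]]' >/dev/null
python3 h.py
python3 - <<'E'
from h import *
b=manip.camera("top")
e=tag("top",b,(3,18),(225,150,290,215));print(e,loc(ray("top",e[0],.274)))
E
```

```text
t 16.45 chute mm [-0.3 82.1  2.1] F [ 0.4  0.8 -0.4] grip 0.3 0.0
[[-0.001, 1.0, -0.001], [1.0, 0.001, -0.0], [-0.0, -0.001, -1.0]]
t 17.45 chute mm [-0.  58.2  2.7] F [ 0.5 -0.4 -0.1] grip 0.3 0.0
[[-0.001, 1.0, -0.0], [1.0, 0.001, 0.0], [0.0, -0.0, -1.0]]
((258.22161865234375, 182.05062866210938), (20.060104370117188, 22.6580867767334), 179.3419952392578) [0.61678177 7.80017459 9.        ]
```

```bash
python3 -m inch '[[[-0.05,0,0],[0,0,0]],[[-0.1,0,0],[0,0,0]],[[-0.15,0,0],[0,0,0]],[[-0.2,0,0],[0,0,0]],[[-0.25,0,0],[0,0,0]],[[-0.3,0,0],[0,0,0]],[[-0.35,0,0],[0,0,0]],[[-0.38,0,0],[0,0,0]],[[-0.38,0,0],[0,0,0]],[[-0.38,0,0],[0,0,0]]]' >/dev/null
python3 h.py
python3 - <<'E'
from h import *
b=manip.camera("top");a=manip.camera("scene")
A=cv2.resize(a[110:290,250:430],None,fx=2.2,fy=2.2);Bb=cv2.resize(b[100:280,250:430],None,fx=2.2,fy=2.2)
cv2.imwrite("pics/p5.png",np.hstack([A,Bb])[:,:,::-1])
E
```

```text
t 18.5 chute mm [-0.  27.9  2.7] F [-0.2 -0.7 -1.1] grip 0.3 0.0
[[-0.001, 1.0, -0.0], [1.0, 0.001, 0.0], [0.0, -0.0, -1.0]]
```

View pics/p5.png

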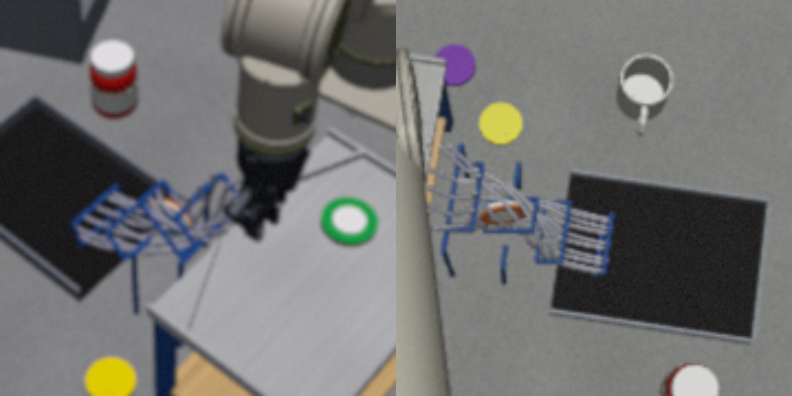

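The tag is inside the cage, at top crop (502,215) and scene crop (172,207). I'll lift the arm clear and look again.

```bash
python3 -m inch '[[[0.1,0,-0.1],[0,0,0]],[[0.1,0,-0.2],[0,0,0]],[[0.1,0,-0.3],[0,0,0]],[[0.1,0,-0.4],[0,0,0]],[[0.1,0,-0.5],[0,0,0]],[[0.1,0,-0.6],[0,0,0]],[[0.1,0,-0.7],[0,0,0]],[[0.1,0,-0.8],[0,0,0]],[[0.1,0,-0.9],[0,0,0]],[[0.1,0,-1],[0,0,0]]]' >/dev/null
python3 h.py
python3 - <<'E'
from h import *
b=manip.camera("top");a=manip.camera("scene")
A=cv2.resize(a[110:290,200:380],None,fx=2.2,fy=2.2);Bb=cv2.resize(b[100:280,250:430],None,fx=2.2,fy=2.2)
cv2.imwrite("pics/p6.png",np.hstack([A,Bb])[:,:,::-1])
E
```

```text
t 19.6 chute mm [-0.  35.8 83.4] F [ 0.5 -0.3  0.8] grip 0.3 0.0
[[-0.001, 1.0, 0.0], [1.0, 0.001, 0.0], [0.0, 0.0, -1.0]]
```

View pics/p6.png

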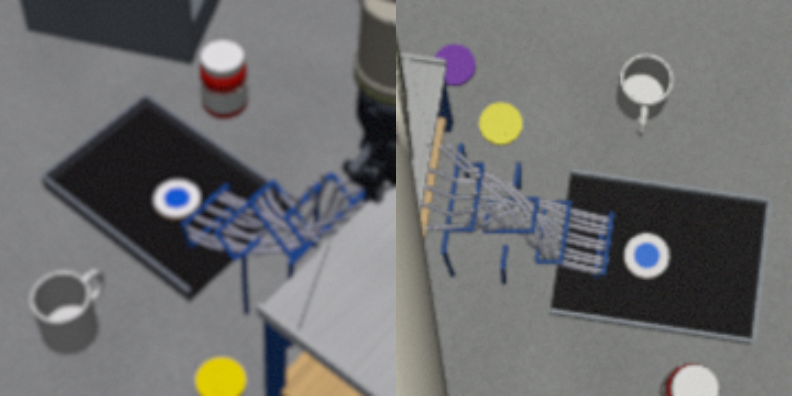

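The tag lies white-and-blue side up in the tray, at scene crop (177,198) and top crop (647,256). The mug, jar and green tag are in place. I'll check that it's at rest, then hand in.

Run:
```python
from h import *
r=[]
for i in range(3):
    b=manip.camera("top"); e=tag("top",b,(100,125),(350,195,390,240)); r.append(e)
a=manip.camera("scene");s=tag("scene",a,(100,125),(265,180,300,215))
print(r[0],r[2],loc(ray("top",r[2][0],.015)),loc(ray("scene",s[0],.015)))
if np.hypot(*np.subtract(r[0][0],r[2][0]))<.7: print(manip.hand_in())
```

```text
((363.530517578125, 215.6517791748047), (10.15729808807373, 10.386466026306152), 43.12477111816406) ((363.5423278808594, 215.5840606689453), (9.977524757385254, 10.439895629882812), 76.96302795410156) [  -4.22861204 -329.65829729 -250.        ] [  -2.85528506 -325.73678256 -250.        ]
the job is handed in; nothing more can be done
None
```

The orange tag slid through the chute and lies still and flat in the catch tray, white-and-blue side up; the green tag, mug and jar look undisturbed in the pictures, and I handed the job in at about 20 s of the 51 s allowed.

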